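Take the cover and the unmarked-thread cap off the table steamer

ROBOT

A 6-joint arm with a two-finger parallel gripper is mounted at the origin on a cart in front of the work surface, level with it; the furniture and walls round the work are solid. World frame = base frame: x ahead of the robot, y to its left, z up, the work surface at z = 0. Lengths are in mm, angles in rad, forces in N, time in s.
With the tool pointing down it reaches from about 350 to 725 mm from the base axis. Payload 4.3 kg.
Tool frame: the origin (TCP) lies on the centre line of the jaws, within the pads' length; the fingertips stand 19 mm ahead of it and the grasp point (between the pads) is the TCP; z points along the fingers, y is the line along which they close (so a half turn about z gives the same grasp; the last joint's range is limited). The gripper opens to 85 mm and grips with 20 to 120 N. Pads are 22 mm wide; open, the fingers measure 114 mm over their backs; the gripper's body (76 mm by 85 mm) begins 54 mm behind the grasp point. The pads swing forward as they close: fully open they stand 13 mm farther back than shut.
Start: joints at [-1.309, 0.377, 0.081, 1.274, 0, 1.46], TCP at [208.906, -535.745, 250.329] pointing down, gripper open.
Joint ranges: [-2.72, 2.72], [-0.84, 1.66], [-1.02, 1.22], [-1.77, 2.12], [-1.37, 1.28], [-3.14, 3.14]. Speed limits (rad/s): [2.57, 2.57, 3.14, 3.14, 3.14, 3.14].

INTERFACE

Orientations are given as a 3x3 rotation matrix whose columns are the frame's x, y, z axes.
In Python, from cell import manip gives the robot as it stands. The module is installed in compiled form; this text tells all that it offers.
- The arm moves only by the tool jog_arm, never from a script. Its argument "rows" is a list of rows, each a list of 7 numbers: the shift along the tool's x, y, z scaled (see below), then the turn, a rotation vector about the tool's x, y, z scaled (see below), then the opening in per cent of the stroke, from 0 (shut) to 100 (fully open). In form: [[tx, ty, tz, rx, ry, rz, gripper], ...]. A call has 1 to 5 rows; each row shifts and turns the commanded pose from where the row before left it, along the tool's axes as they then stand; what a row does not reach is not made up. The controller multiplies each number of a shift by 0.1 m and each number of a turn by 2 pi rad. A row lasts 1/8 s, in which the tool goes at most 62.5 mm and 10.7 degrees, less where a joint would pass 70% of its speed; a pose out of reach is approached as far as the arm can. A call with a number of a shift or a turn outside -1 to 1 is refused whole. A call with a gripper value outside its range is refused whole. The fingers move at their own pace and stop on an object; "squeeze" is the grip in N (left out, the last holds). Time passes only in rows, so rows that do not move let the fingers close. It gives the time, the measured TCP pose, the force, the opening and the grip force at its end, in the units of the state.
- manip.get_obs(): the state, without advancing time (a new reading comes with each control period).
- manip.get_image(name): name is "scene" or "top" or "wrist"; returns a dict with "image" (384x512x3 uint8, red, green, blue), "vertical_fov" (degrees; the focal length in pixels is half the picture's height over the tangent of half this angle, whatever the lens; pixels are square), "cx", "cy" (the principal point, pixels), "k1" (the pictures are not rectified: a ray, as slopes to the right and down, at radius r is drawn at 1 + k1 r^2 times it, then the intrinsics apply), "position" and "orientation" of the camera in the world; the wrist camera has in their place "tool_from_camera" (4x4, takes a point from camera to tool coordinates, whose origin is the TCP and whose axes are the flange's). Camera axes: x right, y down, z forward; pixel columns grow to the right and rows downward; lengths in mm; the calibration is good to about 2 mm. A picture is of the moment at which its call begins: read the wrist's pose just before it. There is no depth.
- manip.hand_in(): hands the job in; it is judged then, once.
The state is a dict: "t": time; "q": joint angles; "qd": joint speeds; "joint_torque": joint torques, N m; "tcp_pos": TCP position; "eef_rot": TCP orientation; "force": force on the tool from outside, world axes, zero at the start; "moment": the same for the moment, N m; "width": opening from 0.0 (shut) to 1.0 (fully open); "grasp_force": force on a finger pad.
Only numpy, scipy, OpenCV 4.12 (cv2) and the standard library are available. Lean on these libraries where they do the work, as an engineer would, in place of code of your own. Each camera call takes 0.05 s, during which the arm holds its last target. There are 200 camera calls.

TASK

Lift the loose cover plate off the two pins of the table steamer and lay it flat, handle up, on the clear worktop beside it. Then take off the filler cap that was under it: nothing shows whether its thread is left- or right-handed, so turn it one way and, if it soon stops, the other way, until it is free, and lift it off its neck. Finish while still holding the cap in the gripper, upright and still, straight above the neck and about a hand's width (at least 6 cm) up, without pushing the other things on the worktop about.

Things in the scene. Friction and masses are not known exactly. Their poses are not given: they have to be found in the camera images.
- steamer: Table steamer, fixed white housing 116 x 170 mm (x by y), deck 55 mm above the worktop. At each end of the deck (y 61 to 83 and -61 to -83 mm, x +-42) a cheek rises to 115 mm above the worktop, with an 8 mm steel pin on it at y = +-71 mm, tip at 127 mm. Origin: centre of underside. At yaw 0 its front (small knob) looks to world -x; yaw varies by 0.3 rad.
- cover: Cover plate: aluminium, 74 x 168 x 5 mm (x by y), 180 g, an 11 mm hole for each pin, lying loose on the two cheeks over the cap. Must rise 15 mm to clear the pins. The worktop right of the steamer (world -y), x 0.44 to 0.56 m, is clear for it as far as y = -0.55 m. Origin: centre of its underside.
- cover_handle (a point): Centre of the cover's black bar handle: bar 12 mm thick along the cover's x, 70 mm long along its y, 12 mm high, with an 18 mm gap between it and the plate; its centre is 30 mm above the plate's underside. Pinch it across its 12 mm from above. With the cover flat on the worktop this point is 30 mm above the worktop.
- neck (a point): On the steamer's filler neck axis, mid-deck, 84 mm above the worktop: the seated cap's centre. Axes as the steamer's. Neck 24 mm thick, 42 mm high. The cap's quarter-turn thread: turned the right way, the cap lifts freely when its x axis is 0.95 to 1.9 rad from this x axis (best 1.3); turned the wrong way it stops hard at 0.2 to 0.45 rad and will not lift. Right way differs per start, unseen.
- cap_centre (a point): Centre, half-way up, of the grey ribbed round filler cap: 46 mm in diameter, 46 mm high, 60 g; seated, its underside is 6 mm and its top 52 mm above the deck. z up; x starts within 0.1 rad of the steamer's x. 1.5 mm side play, 2 mm upward play until turned free; turns easily. It slips in the fingers if turned on against its stop; a grip of 15 N is ample.
- cream_pot: Bystander: low round cream pot, 84 mm wide, 27 mm high, at the back. Origin: centre of underside.
- buds: Bystander: round white tub of cotton buds, 77 mm wide, 80 mm high, at the back. Origin: centre of underside.
- mister: Bystander: clear spray bottle, 66 x 82 mm, 202 mm high, at the back. Origin: centre of underside.
- clip: Bystander: black hair clip, 18 x 104 x 15 mm, lying along its y. Origin: centre of underside.
- duckbill: Bystander: metal hair clip, 12 x 81 x 11 mm, lying along its y. Origin: centre of underside.

How it is judged:
By the outcome, as a careful person would: the job done as asked, in the order asked, and still so for the second after the job is handed in, while the arm keeps its last pose, push and grip.
It also fails if it takes over 67 s, if anything falls off the work surface, if the arm or the gripper's body presses on something with over 40 N, if the wrist force passes 120 N, or if a joint passes its speed limit or range.

## Working session

There is one attempt and no reset: what is moved stays moved. The work goes in short steps, Python scripts to look and compute and a tool call to move; the robot and the scene stay as the last step left them, time stands still between calls to the robot, and variables do not carry over. Pictures are saved under pics/ and viewed, at most 13 in all, crops included, and the job is handed in when it is done.

Besides the shell and the picture viewer there is one more tool, called after "Request:" as a command line: name --pt "numbers of a row" for each row, then --argument value for the rest. jog_arm: Moves the arm, as the interface text tells. Shifts and turns lie within -1 to 1; 1 stands for 0.1 m of shift or 2 pi rad of turn. Its arguments: {"type":"object","properties":{"rows":{"type":"array"},"squeeze":{"type":"number"}},"required":["rows"]}

```bash
mkdir -p pics; cat > h.py <<'E'
import numpy as np, cv2
from cell import manip
def cam(n):
    o=manip.get_obs(); d=manip.get_image(n)
    if n=="wrist":
        T=np.eye(4);T[:3,:3]=o["eef_rot"];T[:3,3]=o["tcp_pos"]
        M=T@np.array(d["tool_from_camera"]); d["R"],d["p"]=M[:3,:3],M[:3,3]
    else: d["R"],d["p"]=np.array(d["orientation"]),np.array(d["position"])
    d["f"]=192/np.tan(np.radians(d["vertical_fov"])/2)
    return d
def ray(d,u,v):
    K=np.array([[d["f"],0,d["cx"]],[0,d["f"],d["cy"]],[0,0,1.]])
    # invert r*(1+k1 r^2)
    x=np.array([(u-d["cx"])/d["f"],(v-d["cy"])/d["f"]]);y=x.copy()
    for _ in range(30): y=x/(1+d["k1"]*(y@y))
    return d["R"]@np.array([y[0],y[1],1.])
def plane(d,u,v,z):
    r=ray(d,u,v); return d["p"]+r*(z-d["p"][2])/r[2]
def proj(d,P):
    c=d["R"].T@(np.array(P,float)-d["p"]); s=c[:2]/c[2]; s=s*(1+d["k1"]*(s@s))
    return s*d["f"]+[d["cx"],d["cy"]]
def save(d,n,box=None,s=1):
    im=d["image"][:,:,::-1]
    if box: im=im[box[1]:box[3],box[0]:box[2]]
    cv2.imwrite("pics/"+n,cv2.resize(im,None,fx=s,fy=s,interpolation=cv2.INTER_CUBIC))
E
python3 - <<'E'
from h import *
for n in("top","scene"):
    d=cam(n);print(n,d["p"],d["R"].round(3).tolist(),d["f"],d["k1"],d["cx"],d["cy"]);save(d,n+"0.png",None,1.5)
o=manip.get_obs();print(o["eef_rot"],o["t"],o["force"])
E
```

```text
top [ 470.95223569 -291.07481884 1146.69220682] [[0.016, -0.992, 0.124], [-1.0, -0.016, 0.001], [0.001, -0.124, -0.992]] 419.99607390821063 -0.13189905637093916 259.06025342724575 186.9694561110793
scene [-212.9831855  -713.05555851  656.85633154] [[0.458, -0.446, 0.769], [-0.889, -0.231, 0.396], [0.001, -0.865, -0.502]] 499.30797284602914 0.031112493713506717 252.22426546535667 193.83928450859634
[[ 9.31675673e-01  3.63290845e-01 -4.50617744e-04]
 [ 3.63291063e-01 -9.31674074e-01  1.73861881e-03]
 [ 2.11795429e-04 -1.78353425e-03 -9.99998387e-01]] 0.1 [-0.34412239 -0.4433549   0.61208858]
```

View pics/top0.png

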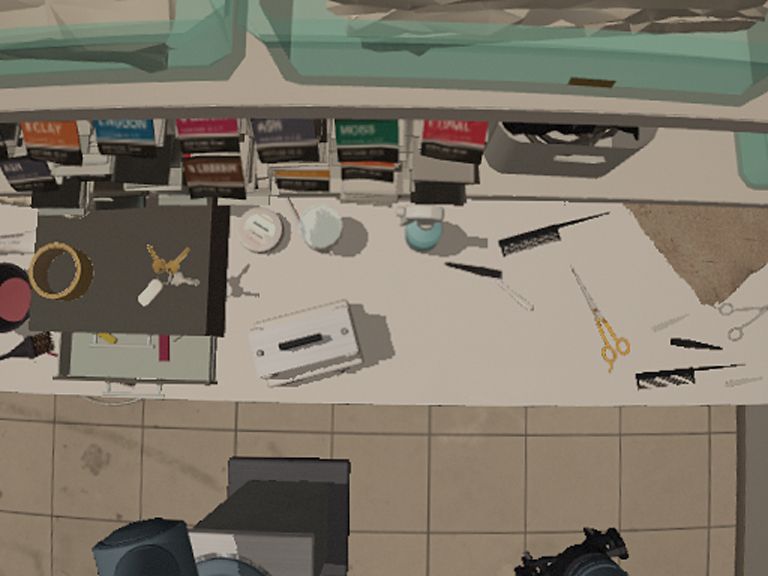

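View pics/scene0.png

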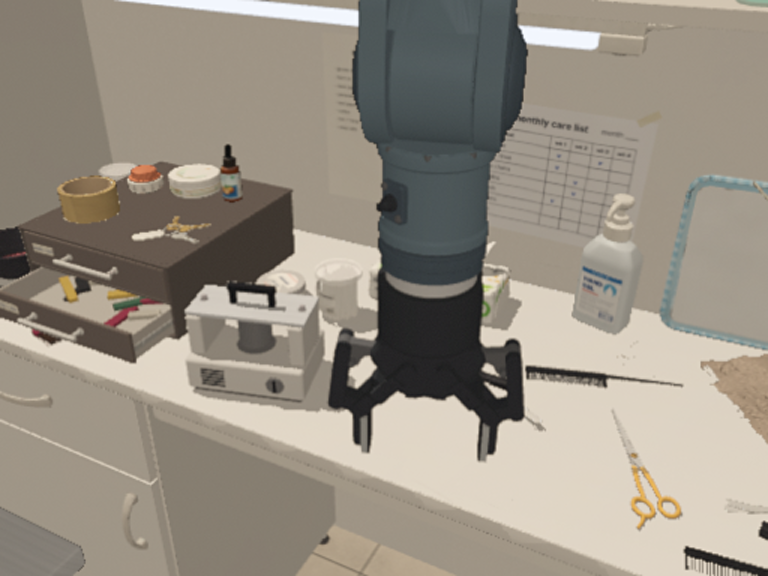

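The top view shows the steamer with its black handle at about (202,227) in native pixels and the pins at (173,235) and (230,221). The hair clip is near (316,180) and the duckbill near (343,195). The scene view shows the cap under the plate and nothing touching the steamer.

```bash
cat > m.py <<'E'
from h import *
d=cam("top");g=d["image"].max(2)
m=np.zeros_like(g);m[215:245,178:226]=(g[215:245,178:226]<70)
pts=np.argwhere(m)[:,::-1].astype(np.float32);r=cv2.minAreaRect(pts)
print("handle px",r,len(pts))
b=np.array([plane(d,*p,151) for p in cv2.boxPoints(r)]);print(b.round(1).tolist(),b.mean(0))
W=np.array([plane(d,*p,151)[:2] for p in pts]);print("mean",W.mean(0));ev=np.linalg.svd(W-W.mean(0))[2][0];print("axis",ev,"len",np.ptp((W-W.mean(0))@ev))
for n,p in dict(pinL=(173.3,234.7),pinR=(230,220.7)).items():print(n,plane(d,*p,127))
for n,p in dict(clipA=(297,175),clipB=(334,184),duckA=(334,184),duckB=(355,206),sciss=(381,178)).items():print(n,plane(d,*p,8))
s=cam("scene");g=s["image"].max(2)
save(s,"sc1.png",(115,175,230,275),6)
save(d,"tp1.png",(155,190,255,265),7)
E
python3 m.py
```

```text
handle px ((199.9223175048828, 227.7047119140625), (4.580878734588623, 28.605045318603516), 75.25643920898438) 131
[[491.3, -117.4, 151.0], [509.8, -182.8, 151.0], [499.4, -185.8, 151.0], [480.9, -120.5, 151.0]] [ 495.33993231 -151.62757164  151.        ]
mean [ 495.4859595  -151.79509691]
axis [ 0.26020384 -0.96555371] len 67.99984986195605
pinL [477.62513747 -83.73366916 127.        ]
pinR [ 514.29304843 -221.00761116  127.        ]
clipA [ 647.54157592 -393.63889347    8.        ]
clipB [ 624.32642592 -495.71304879    8.        ]
duckA [ 624.32642592 -495.71304879    8.        ]
duckB [ 564.55776852 -553.46956574    8.        ]
sciss [ 643.34122448 -627.61036238    8.        ]
```

View pics/tp1.png

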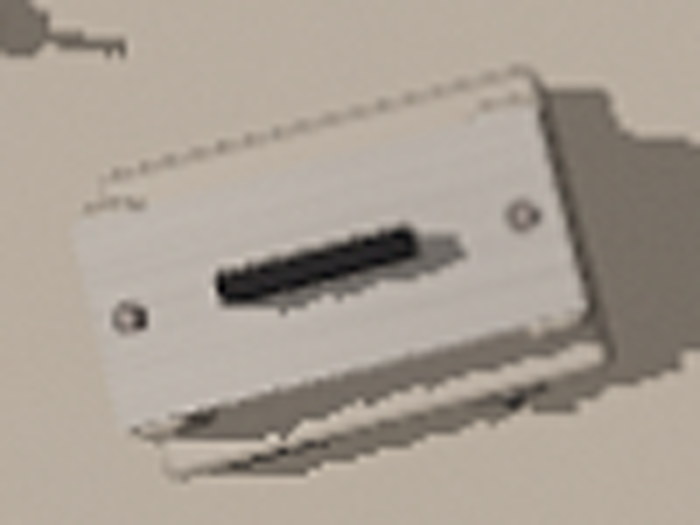

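View pics/sc1.png

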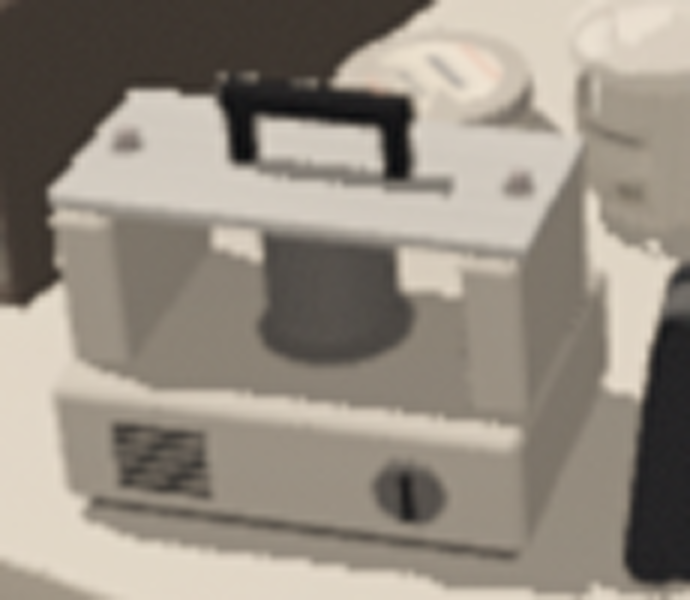

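The pins give the steamer centre as (496,-152) with yaw 0.262, and the handle measurement agrees. Next I'll write a helper that works out the jog rows.

```bash
cat > go.py <<'E'
# python3 go.py x y z yaw n grip : rows from current pose to tool-down pose whose y axis points at 'yaw'
import sys
from h import *
from scipy.spatial.transform import Rotation as Ro
def rows(tp,yaw,n,g):
    o=manip.get_obs();p=np.array(o["tcp_pos"]);R=Ro.from_matrix(o["eef_rot"])
    y=np.array([np.cos(yaw),np.sin(yaw),0]);z=np.array([0,0,-1.])
    dR=(Ro.from_matrix(np.c_[np.cross(y,z),y,z])*R.inv()).as_rotvec();p0,R0=p,R
    print("t",o["t"],"tcp",p.round(1),"yaw",round(np.arctan2(*np.array(o["eef_rot"])[[1,0],1]),4),"q",np.round(o["q"],2),"F",np.round(o["force"],1))
    for i in range(1,n+1):
        a=i/n;tR=Ro.from_rotvec(a*dR)*R0
        s=(R.inv().apply(p0+(np.array(tp)-p0)*a-p)/100).round(3)
        w=((R.inv()*tR).as_rotvec()/(2*np.pi)).round(4)
        p=p+R.apply(s*100);R=R*Ro.from_rotvec(w*2*np.pi)
        print([float(v) for v in s]+[float(v) for v in w]+[g],end=",\n" if i%5 else "\n--\n")
if __name__=="__main__":
    a=list(map(float,sys.argv[1:]));rows(a[:3],a[3],int(a[4]),int(a[5]))
E
python3 go.py 495.6 -152 205 0.262 10 100
```

```text
t 0.2 tcp [ 208.8 -535.4  249.7] yaw -1.199 q [-1.31  0.38  0.08  1.27 -0.    1.46] F [ 0.2  0.2 -0.5]
[0.406, -0.253, 0.045, -0.0, -0.0, -0.0233, 100],
[0.439, -0.191, 0.045, -0.0, -0.0, -0.0232, 100],
[0.463, -0.125, 0.045, -0.0, -0.0001, -0.0233, 100],
[0.475, -0.056, 0.045, -0.0001, 0.0, -0.0232, 100],
[0.479, 0.013, 0.045, 0.0, 0.0, -0.0233, 100]
--
[0.471, 0.083, 0.045, 0.0, 0.0, -0.0232, 100],
[0.455, 0.15, 0.044, -0.0, -0.0, -0.0233, 100],
[0.427, 0.216, 0.045, -0.0, -0.0, -0.0232, 100],
[0.392, 0.275, 0.045, -0.0, -0.0, -0.0233, 100],
[0.348, 0.329, 0.045, -0.0, -0.0001, -0.0232, 100]
--
```

Request:
jog_arm --pt "0.406 -0.253 0.045 0 0 -0.0233 100" --pt "0.439 -0.191 0.045 0 0 -0.0232 100" --pt "0.463 -0.125 0.045 0 0 -0.0233 100" --pt "0.475 -0.056 0.045 0 0 -0.0232 100" --pt "0.479 0.013 0.045 0 0 -0.0233 100" --squeeze 30

```text
t: 0.82
tcp_pos: [353.0, -342.7, 227.6]
eef_rot: [[0.447, 0.894, 0.0], [0.894, -0.447, 0.0], [0.0, 0.0, -1.0]]
force: [0.4, -0.6, -0.5]
width: 1.004
grasp_force: 0.0
```

Request:
jog_arm --pt "0.471 0.083 0.045 0 0 -0.0232 100" --pt "0.455 0.15 0.044 0 0 -0.0233 100" --pt "0.427 0.216 0.045 0 0 -0.0232 100" --pt "0.392 0.275 0.045 0 0 -0.0233 100" --pt "0.348 0.329 0.045 0 0 -0.0232 100"

```text
t: 1.45
tcp_pos: [496.4, -151.0, 205.2]
eef_rot: [[-0.264, 0.965, -0.0], [0.965, 0.264, -0.0], [-0.0, -0.0, -1.0]]
force: [0.0, -1.3, 0.5]
width: 1.001
grasp_force: 0.0
```

Request:
jog_arm --pt "0 0 0 0 0 0 100" --pt "0 0 0 0 0 0 100"

```text
t: 1.7
tcp_pos: [495.4, -152.5, 205.2]
eef_rot: [[-0.258, 0.966, -0.001], [0.966, 0.258, -0.0], [-0.0, -0.001, -1.0]]
force: [-0.6, 0.1, 0.0]
width: 1.0
grasp_force: 0.0
```

```bash
python3 - <<'E'
from h import *
d=cam("wrist");save(d,"w1.png",None,1.5)
print(d["p"],[proj(d,P).round(1).tolist() for P in ([495.6,-152,151],[477.6,-83.7,127],[514.3,-221,127])])
E
python3 go.py 495.6 -152 148 0.262 3 100
```

```text
[476.98647194 -83.96659587 328.54911442] [[261.8, 221.0], [262.4, 93.9], [261.9, 302.1]]
t 1.75 tcp [ 495.2 -153.   205.4] yaw 0.2603 q [-0.42  0.28 -0.17  1.12 -0.    0.89] F [ 0.4 -0.8 -0.8]
[0.003, 0.002, 0.191, -0.0, 0.0, -0.0001, 100],
[0.003, 0.002, 0.191, -0.0001, 0.0, -0.0001, 100],
[0.003, 0.003, 0.192, 0.0, 0.0, -0.0001, 100],
```

View pics/w1.png

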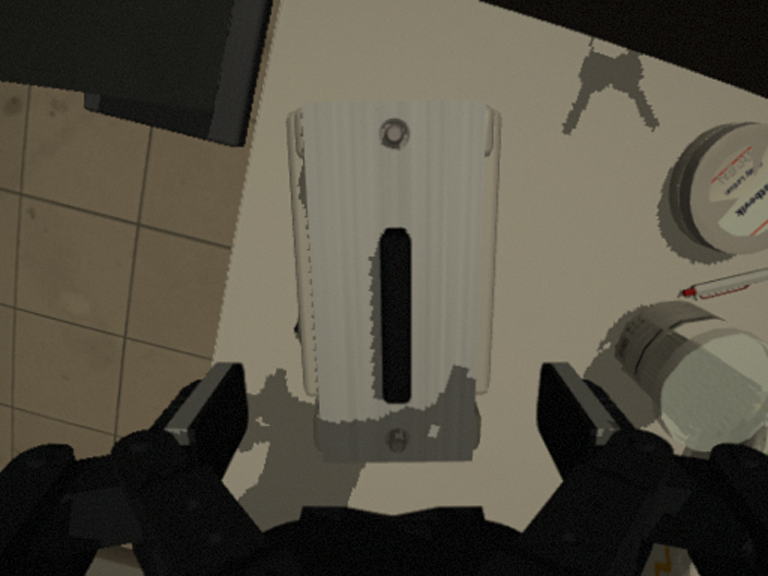

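The wrist view shows the handle centred between the fingers at (264,210), with pins at (263,89) and (265,293). Across the handle it agrees to about 1.5 mm, so I'll go down and grip.

Request:
jog_arm --pt "0.003 0.005 0.191 0 0 0 100" --pt "0.003 0.005 0.191 0 0 0 100" --pt "0.003 0.005 0.192 0 0 0 100" --pt "0 0 0 0 0 0 100" --pt "0 0 0 0 0 0 40"

```text
t: 2.38
tcp_pos: [496.9, -152.1, 148.8]
eef_rot: [[-0.257, 0.966, 0.001], [0.966, 0.257, -0.001], [-0.001, 0.001, -1.0]]
force: [0.0, -0.8, -0.3]
width: 0.817
grasp_force: 0.0
```

Request:
jog_arm --pt "0 0 0 0 0 0 0" --pt "0 0 0 0 0 0 0" --pt "0 0 0 0 0 0 0" --pt "0 0 0 0 0 0 0" --pt "0 0 0 0 0 0 0"

```text
t: 3.0
tcp_pos: [497.3, -151.2, 148.4]
eef_rot: [[-0.259, 0.966, 0.001], [0.966, 0.259, -0.001], [-0.001, 0.001, -1.0]]
force: [-1.0, -0.2, 4.3]
width: 0.135
grasp_force: 30.4
```

Request:
jog_arm --pt "0 0 0 0 0 0 0" --pt "0 0 0 0 0 0 0" --pt "0 0 0 0 0 0 0"

```text
t: 3.38
tcp_pos: [497.2, -151.2, 148.4]
eef_rot: [[-0.259, 0.966, 0.001], [0.966, 0.259, -0.0], [-0.001, 0.001, -1.0]]
force: [-0.8, -0.4, 5.3]
width: 0.133
grasp_force: 30.6
```

Request:
jog_arm --pt "0 0 -0.05 0 0 0 0" --pt "0 0 -0.1 0 0 0 0" --pt "0 0 -0.1 0 0 0 0" --pt "0 0 -0.1 0 0 0 0" --pt "0 0 -0.1 0 0 0 0" --squeeze 50

```text
t: 4.0
tcp_pos: [497.0, -151.2, 193.8]
eef_rot: [[-0.259, 0.966, 0.0], [0.966, 0.259, -0.0], [-0.0, 0.0, -1.0]]
force: [-0.2, -0.8, -1.7]
width: 0.129
grasp_force: 49.4
```

Request:
jog_arm --pt "0 0 -0.2 0 0 0 0" --pt "0 0 -0.2 0 0 0 0" --pt "0 0 0 0 0 0 0"

```text
t: 4.38
tcp_pos: [498.2, -151.7, 234.9]
eef_rot: [[-0.259, 0.966, 0.004], [0.966, 0.259, -0.002], [-0.003, 0.003, -1.0]]
force: [-0.2, -0.3, -0.9]
width: 0.129
grasp_force: 49.4
```

```bash
python3 go.py 500 -385 200 0.0 10 0; python3 - <<'E'
from h import *
d=cam("scene");save(d,"s2.png",(80,100,380,320),2.5)
E
```

```text
t 4.375 tcp [ 498.2 -151.7  234.9] yaw 0.2618 q [-0.42  0.27 -0.11  1.19 -0.    0.89] F [-0.2 -0.3 -0.9]
[-0.226, -0.059, 0.035, 0.0001, 0.0, 0.0042, 0],
[-0.227, -0.052, 0.036, 0.0, 0.0001, 0.0041, 0],
[-0.229, -0.047, 0.035, 0.0001, 0.0, 0.0042, 0],
[-0.229, -0.041, 0.035, 0.0, 0.0, 0.0042, 0],
[-0.231, -0.035, 0.035, 0.0001, 0.0001, 0.0041, 0]
--
[-0.232, -0.029, 0.035, 0.0, 0.0, 0.0042, 0],
[-0.232, -0.022, 0.035, 0.0001, 0.0, 0.0042, 0],
[-0.232, -0.017, 0.035, 0.0, 0.0001, 0.0041, 0],
[-0.234, -0.01, 0.035, 0.0001, 0.0, 0.0042, 0],
[-0.233, -0.004, 0.035, 0.0, 0.0, 0.0042, 0]
--
```

View pics/s2.png

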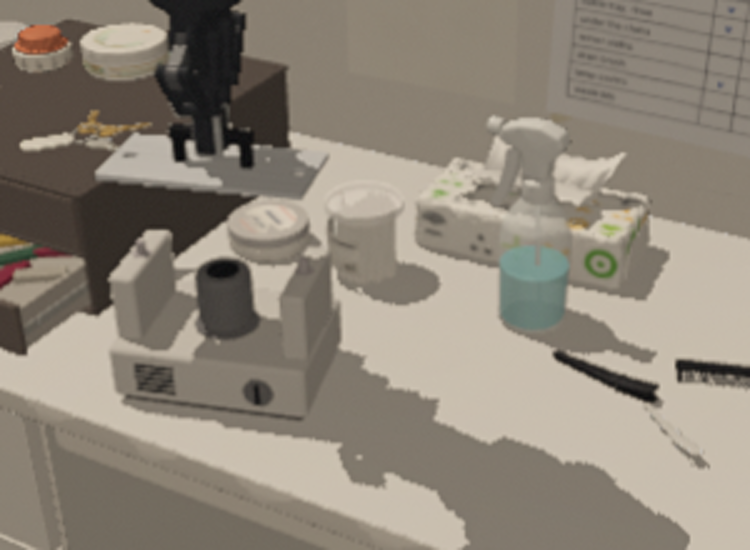

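The cover is lifted and level, and the cap is exposed at about crop (225,300). Now I'll carry the cover to the right.

Request:
jog_arm --pt "-0.226 -0.059 0.035 0 0 0.0042 0" --pt "-0.227 -0.052 0.036 0 0 0.0041 0" --pt "-0.229 -0.047 0.035 0 0 0.0042 0" --pt "-0.229 -0.041 0.035 0 0 0.0042 0" --pt "-0.231 -0.035 0.035 0 0 0.0041 0"

```text
t: 5.05
tcp_pos: [497.5, -268.7, 214.5]
eef_rot: [[-0.13, 0.992, -0.001], [0.992, 0.13, 0.001], [0.001, -0.001, -1.0]]
force: [-0.1, 0.1, -1.7]
width: 0.128
grasp_force: 49.4
```

Request:
jog_arm --pt "-0.232 -0.029 0.035 0 0 0.0042 0" --pt "-0.232 -0.022 0.035 0 0 0.0042 0" --pt "-0.232 -0.017 0.035 0 0 0.0041 0" --pt "-0.234 -0.01 0.035 0 0 0.0042 0" --pt "-0.233 -0.004 0.035 0 0 0.0042 0"

```text
t: 5.68
tcp_pos: [498.7, -386.1, 197.6]
eef_rot: [[0.002, 1.0, 0.0], [1.0, -0.002, -0.0], [-0.0, 0.0, -1.0]]
force: [-0.3, -0.5, -2.2]
width: 0.128
grasp_force: 49.4
```

Request:
jog_arm --pt "0 0 0 0 0 0 0" --pt "0 0 0 0 0 0 0"

```text
t: 5.92
tcp_pos: [498.7, -384.4, 197.8]
eef_rot: [[0.0, 1.0, -0.0], [1.0, -0.0, 0.001], [0.001, -0.0, -1.0]]
force: [-0.1, -0.5, -1.6]
width: 0.126
grasp_force: 49.3
```

```bash
python3 go.py 500 -385 42 0.0 5 0; python3 - <<'E'
from h import *
d=cam("top");save(d,"t2.png",(140,130,400,280),3)
E
```

```text
t 5.925 tcp [ 498.7 -384.4  197.8] yaw -0.0003 q [-0.76  0.51  0.15  1.21  0.    0.81] F [-0.1 -0.5 -1.6]
[-0.001, 0.003, 0.312, -0.0, -0.0, -0.0, 0],
[-0.002, 0.002, 0.311, -0.0, -0.0, -0.0, 0],
[-0.001, 0.003, 0.312, -0.0, -0.0001, -0.0, 0],
[-0.002, 0.002, 0.311, -0.0, 0.0, -0.0, 0],
[-0.001, 0.003, 0.312, -0.0, -0.0, -0.0, 0]
--
```

View pics/t2.png

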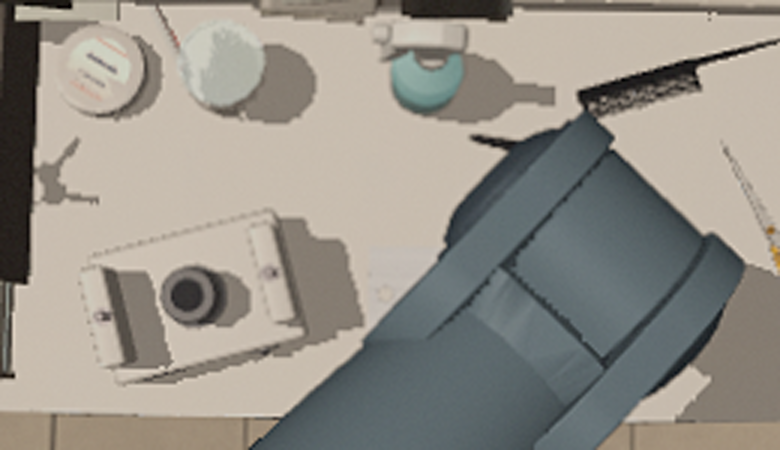

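The top view shows the bare cap top at native (203,228). The cover is over clear worktop, so I'll lower it.

Request:
jog_arm --pt "0 0.002 0.312 0 0 0 0" --pt "0 0.002 0.311 0 0 0 0" --pt "0 0.002 0.312 0 0 0 0" --pt "0 0.002 0.311 0 0 0 0" --pt "0 0.002 0.25 0 0 0 0"

```text
t: 6.6
tcp_pos: [499.7, -383.3, 47.4]
eef_rot: [[-0.001, 1.0, -0.0], [1.0, 0.001, 0.001], [0.001, -0.0, -1.0]]
force: [-0.1, 0.1, -2.2]
width: 0.129
grasp_force: 49.3
```

Request:
jog_arm --pt "0 0 0.04 0 0 0 0" --pt "0 0 0.04 0 0 0 0" --pt "0 0 0.02 0 0 0 0" --pt "0 0 0 0 0 0 0"

```text
t: 7.1
tcp_pos: [500.3, -384.9, 39.2]
eef_rot: [[0.0, 1.0, 0.001], [1.0, -0.0, -0.001], [-0.001, 0.001, -1.0]]
force: [0.4, 0.2, -1.6]
width: 0.121
grasp_force: 49.3
```

Expected contact is near z = 33.

Request:
jog_arm --pt "0 0 0.02 0 0 0 0" --pt "0 0 0.02 0 0 0 0" --pt "0 0 0.01 0 0 0 0" --pt "0 0 0 0 0 0 0"

```text
t: 7.6
tcp_pos: [499.7, -384.4, 33.6]
eef_rot: [[0.0, 1.0, -0.0], [1.0, -0.0, -0.0], [-0.0, -0.0, -1.0]]
force: [-0.7, 0.3, 0.9]
width: 0.125
grasp_force: 49.7
```

Request:
jog_arm --pt "0 0 0.01 0 0 0 0" --pt "0 0 0 0 0 0 0"

```text
t: 7.85
tcp_pos: [499.7, -384.4, 33.5]
eef_rot: [[0.0, 1.0, 0.0], [1.0, -0.0, -0.0], [-0.0, 0.0, -1.0]]
force: [-3.3, 2.6, 7.3]
width: 0.128
grasp_force: 50.7
```

Contact made. Release and rise.

Request:
jog_arm --pt "0 0 0 0 0 0 30" --pt "0 0 0 0 0 0 60" --pt "0 0 0 0 0 0 100" --pt "0 0 0 0 0 0 100" --pt "0 0 0 0 0 0 100" --squeeze 20

```text
t: 8.48
tcp_pos: [499.7, -384.5, 32.2]
eef_rot: [[0.0, 1.0, -0.0], [1.0, -0.0, -0.0], [-0.0, -0.0, -1.0]]
force: [1.3, 0.3, -0.2]
width: 1.006
grasp_force: 0.0
```

Request:
jog_arm --pt "0 0 -0.1 0 0 0 100" --pt "0 0 -0.3 0 0 0 100" --pt "0 0 -0.4 0 0 0 100" --pt "0 0 -0.4 0 0 0 100" --pt "0 0 -0.4 0 0 0 100"

```text
t: 9.1
tcp_pos: [499.7, -384.4, 194.5]
eef_rot: [[0.0, 1.0, 0.001], [1.0, -0.0, -0.001], [-0.001, 0.001, -1.0]]
force: [0.0, -0.8, -0.6]
width: 1.002
grasp_force: 0.0
```

```bash
python3 - <<'E'
from h import *
d=cam("top");g=d["image"].max(2).astype(int)
sub=np.zeros(g.shape,np.uint8);x0,y0,x1,y1=188,214,216,244
sub[y0:y1,x0:x1]=g[y0:y1,x0:x1]<75
n,l,s,c=cv2.connectedComponentsWithStats(sub);i=1+s[1:,4].argmax();print(s[i],c[i],plane(d,*c[i],107))
dark=np.zeros(g.shape,np.uint8);dark[y0:y1,x0:x1]=g[y0:y1,x0:x1]<110
n,l,s,c=cv2.connectedComponentsWithStats(dark);i=1+s[1:,4].argmax();print(s[i],c[i],plane(d,*c[i],107))
for u,v in((174,235.3),(229.7,220.7)):print(plane(d,u,v,127))
print(proj(d,[496,-152,107]),"px/mm",abs(proj(d,[496,-152,107])-proj(d,[496,-162,107]))/10)
# cheek pins
save(d,"t3.png",(175,205,235,250),10)
E
python3 go.py 496 -152 195 0.262 8 100
```

```text
[197 223  11  11  88] [201.94318182 228.01136364] [ 495.77829077 -150.54686233  107.        ]
[198 219  18  19 113] [210.15044248 229.03539823] [ 493.65383375 -170.98873907  107.        ]
[476.21149483 -85.50350774 127.        ]
[ 514.28002092 -220.27912212  127.        ]
[202.53036407 227.93328783] px/mm [0.40249666 0.0080029 ]
t 9.15 tcp [ 501.7 -386.3  200.8] yaw -0.0 q [-0.76  0.5   0.15  1.21 -0.    0.81] F [ 0.6 -0.7  5. ]
[0.293, -0.007, 0.005, 0.0001, 0.0002, -0.0052, 100],
[0.293, 0.002, 0.006, 0.0001, 0.0001, -0.0052, 100],
[0.293, 0.012, 0.006, 0.0002, 0.0002, -0.0052, 100],
[0.292, 0.021, 0.006, 0.0001, 0.0001, -0.0053, 100],
[0.291, 0.032, 0.006, 0.0001, 0.0002, -0.0052, 100]
--
[0.29, 0.04, 0.007, 0.0001, 0.0001, -0.0052, 100],
[0.289, 0.05, 0.006, 0.0002, 0.0002, -0.0052, 100],
[0.286, 0.06, 0.007, 0.0001, 0.0001, -0.0052, 100],
```

View pics/t3.png

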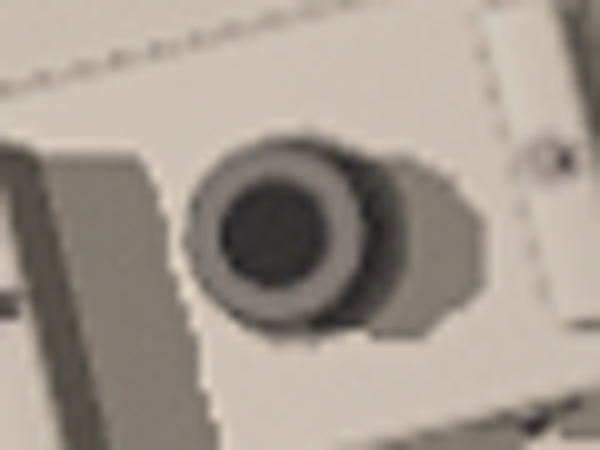

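The crop shows the cap's top ring at native (202,228), which puts the cap near (495.7,-150.8). The cover is released, so I'll move above the cap.

Request:
jog_arm --pt "0.293 -0.007 0 0 0 -0.0052 100" --pt "0.293 0.002 0 0 0 -0.0052 100" --pt "0.293 0.012 0 0 0 -0.0052 100" --pt "0.292 0.021 0 0 0 -0.0053 100" --pt "0.291 0.032 0 0 0 -0.0052 100"

```text
t: 9.78
tcp_pos: [496.3, -237.1, 193.0]
eef_rot: [[-0.164, 0.986, 0.001], [0.986, 0.164, -0.001], [-0.001, 0.001, -1.0]]
force: [0.4, 1.0, 0.5]
width: 1.0
grasp_force: 0.0
```

Request:
jog_arm --pt "0.29 0.04 0 0 0 -0.0052 100" --pt "0.289 0.05 0 0 0 -0.0052 100" --pt "0.286 0.06 0 0 0 -0.0052 100" --pt "0 0 0 0 0 0 100" --pt "0 0 0 0 0 0 100"

```text
t: 10.4
tcp_pos: [494.3, -150.8, 192.8]
eef_rot: [[-0.259, 0.966, 0.001], [0.966, 0.259, -0.001], [-0.001, 0.001, -1.0]]
force: [0.4, -0.3, 0.2]
width: 1.002
grasp_force: 0.0
```

```bash
python3 - <<'E'
from h import *
d=cam("wrist");save(d,"w3.png",None,1.5)
print([proj(d,P).round(1).tolist() for P in ([495.7,-151,107],[477,-84.5,127],[514.3,-220.6,127])])
for z in (107,):
  for u,v in((256,192),(266,202),(266,212)):print(u,v,plane(d,u,v,z))
E
python3 go.py 496.7 -151 90 0.262 5 100
```

```text
[[262.9, 204.8], [261.9, 98.5], [262.7, 314.9]]
256 192 [ 488.96105357 -143.54970945  107.        ]
266 202 [ 497.17029011 -148.54484194  107.        ]
266 212 [ 499.03861781 -155.37620882  107.        ]
t 10.45 tcp [ 494.3 -151.1  192.6] yaw 0.2609 q [-0.42  0.28 -0.2   1.08 -0.    0.89] F [ 0.1 -0.5  0.5]
[-0.001, 0.004, 0.205, 0.0, 0.0, -0.0, 100],
[-0.001, 0.005, 0.206, 0.0, 0.0001, -0.0001, 100],
[-0.001, 0.004, 0.205, 0.0001, 0.0, -0.0, 100],
[-0.001, 0.005, 0.205, -0.0, 0.0, -0.0, 100],
[-0.001, 0.005, 0.205, -0.0, 0.0001, -0.0001, 100]
--
```

View pics/w3.png

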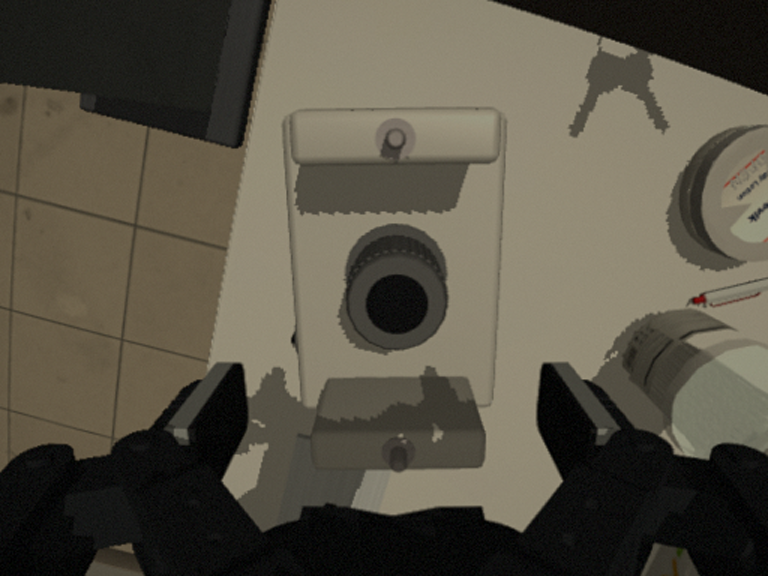

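The wrist view shows the cap top at (265,201), which gives about (496.1,-148.4). I'll aim between the two camera estimates, at (496.5,-149.5,90).

Request:
jog_arm --pt "0.002 0.005 0.205 0 0 0 100" --pt "0.002 0.005 0.205 0 0 0 100" --pt "0.002 0.005 0.205 0 0 0 100" --pt "0.002 0.005 0.205 0 0 0 100" --pt "0.002 0.005 0.205 0 0 0 100" --squeeze 25

```text
t: 11.08
tcp_pos: [496.5, -149.9, 89.2]
eef_rot: [[-0.257, 0.966, 0.0], [0.966, 0.257, -0.001], [-0.001, 0.0, -1.0]]
force: [-0.4, 0.2, -0.2]
width: 0.996
grasp_force: 0.0
```

Request:
jog_arm --pt "0 0 0 0 0 0 60" --pt "0 0 0 0 0 0 30" --pt "0 0 0 0 0 0 30" --pt "0 0 0 0 0 0 30" --pt "0 0 0 0 0 0 30"

```text
t: 11.7
tcp_pos: [497.0, -149.2, 90.8]
eef_rot: [[-0.259, 0.966, 0.002], [0.966, 0.259, -0.002], [-0.002, 0.001, -1.0]]
force: [0.0, -1.6, 4.9]
width: 0.527
grasp_force: 26.0
```

```bash
python3 go.py 496.5 -149.5 90 0.262 1 30; python3 -c "
from h import *;o=manip.get_obs();print(o['moment'],o['width'],o['grasp_force'])"
```

```text
t 11.7 tcp [ 497.  -149.2   90.8] yaw 0.2618 q [-0.41  0.37 -0.36  0.83 -0.    0.9 ] F [ 0.  -1.6  4.9]
[-0.001, -0.006, 0.008, 0.0002, 0.0003, -0.0, 30],
[-0.14903225  0.13979716 -0.02867846] 0.5271387961665223 26.010888955788687
```

Request:
jog_arm --pt "0 0 0 0 0 -0.012 30" --pt "0 0 0 0 0 -0.012 30" --pt "0 0 0 0 0 0 30"

```text
t: 12.08
tcp_pos: [496.9, -148.7, 90.8]
eef_rot: [[-0.402, 0.916, 0.002], [0.916, 0.402, -0.001], [-0.001, 0.001, -1.0]]
force: [-0.2, 0.7, 6.2]
width: 0.525
grasp_force: 26.1
```

```bash
cat > st.py <<'E'
from h import *
o=manip.get_obs();R=np.array(o["eef_rot"]);print(round(o["t"],2),"p",np.round(o["tcp_pos"],1),"yaw",round(np.arctan2(R[1,1],R[0,1]),3),"F",np.round(o["force"],1),"M",np.round(o["moment"],3),"tau",np.round(o["joint_torque"],2),"w",round(o["width"],3),round(o["grasp_force"],1))
E
python3 st.py
```

```text
12.07 p [ 496.9 -148.7   90.8] yaw 0.413 F [-0.2  0.7  6.2] M [0.046 0.199 0.038] tau [ -0.1  -39.19  21.66  -0.38   0.04  -0.09] w 0.525 26.1
```

Request:
jog_arm --pt "0 0 0 0 0 -0.012 30" --pt "0 0 0 0 0 -0.012 30" --pt "0 0 0 0 0 0 30"

```text
t: 12.45
tcp_pos: [496.8, -148.5, 90.8]
eef_rot: [[-0.535, 0.845, 0.002], [0.845, 0.535, -0.0], [-0.001, 0.001, -1.0]]
force: [-0.2, -0.2, 6.6]
width: 0.529
grasp_force: 26.1
```

```bash
python3 st.py
```

```text
12.45 p [ 496.8 -148.5   90.8] yaw 0.564 F [-0.2 -0.2  6.6] M [ 0.104  0.247 -0.004] tau [-2.200e-01 -3.898e+01  2.179e+01 -5.800e-01 -1.000e-02 -9.000e-02] w 0.529 26.1
```

Request:
jog_arm --pt "0 0 0 0 0 -0.012 30" --pt "0 0 0 0 0 -0.012 30" --pt "0 0 0 0 0 0 30"

```text
t: 12.82
tcp_pos: [496.6, -148.5, 90.8]
eef_rot: [[-0.656, 0.755, 0.001], [0.755, 0.656, -0.0], [-0.001, 0.001, -1.0]]
force: [-0.5, 0.6, 7.5]
width: 0.527
grasp_force: 26.1
```

```bash
python3 st.py
```

```text
12.82 p [ 496.6 -148.5   90.8] yaw 0.715 F [-0.5  0.6  7.5] M [ 0.137  0.337 -0.   ] tau [ -0.15 -38.88  21.85  -0.68   0.05  -0.09] w 0.527 26.1
```

Request:
jog_arm --pt "0 0 0 0 0 -0.012 30" --pt "0 0 0 0 0 -0.012 30" --pt "0 0 0 0 0 0 30"

```text
t: 13.2
tcp_pos: [496.5, -148.7, 90.8]
eef_rot: [[-0.761, 0.648, 0.001], [0.648, 0.761, -0.001], [-0.001, 0.0, -1.0]]
force: [-2.4, 0.7, 7.3]
width: 0.529
grasp_force: 26.2
```

```bash
python3 st.py
```

```text
13.2 p [ 496.5 -148.7   90.8] yaw 0.866 F [-2.4  0.7  7.3] M [0.044 0.372 0.002] tau [  0.11 -38.8   21.91  -0.77   0.2   -0.09] w 0.529 26.2
```

Request:
jog_arm --pt "0 0 0 0 0 -0.012 30" --pt "0 0 0 0 0 -0.012 30" --pt "0 0 0 0 0 0 30"

```text
t: 13.58
tcp_pos: [496.6, -148.7, 90.8]
eef_rot: [[-0.85, 0.526, 0.001], [0.526, 0.85, -0.001], [-0.001, 0.0, -1.0]]
force: [-1.3, 1.0, 6.6]
width: 0.531
grasp_force: 26.2
```

```bash
python3 st.py; python3 -c "
from h import *
d=cam('wrist');save(d,'w4.png',None,1.5)"
```

```text
13.57 p [ 496.6 -148.7   90.8] yaw 1.016 F [-1.3  1.   6.6] M [-0.017  0.271  0.011] tau [  0.1  -38.9   21.85  -0.67   0.19  -0.08] w 0.531 26.2
```

View pics/w4.png

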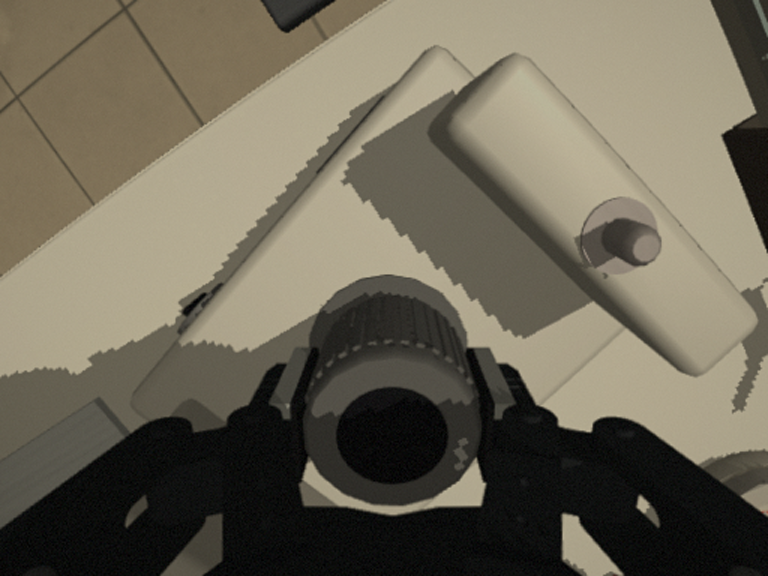

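There's no resisting moment after 0.75 rad, so this is the right way. The wrist view shows the cap centred between the pads at (262,285). I'll continue to 1.3 rad.

Request:
jog_arm --pt "0 0 0 0 0 -0.018 30" --pt "0 0 0 0 0 -0.018 30" --pt "0 0 0 0 0 -0.018 30" --pt "0 0 0 0 0 -0.018 30" --pt "0 0 0 0 0 -0.015 30"

```text
t: 14.25
tcp_pos: [496.4, -149.0, 90.8]
eef_rot: [[-1.0, 0.005, 0.001], [0.005, 1.0, -0.001], [-0.001, -0.001, -1.0]]
force: [-1.0, -0.6, 7.2]
width: 0.527
grasp_force: 26.0
```

Request:
jog_arm --pt "0 0 0 0 0 0 30" --pt "0 0 -0.02 0 0 0 30" --pt "0 0 -0.02 0 0 0 30" --pt "0 0 0 0 0 0 30"

```text
t: 14.75
tcp_pos: [495.9, -148.7, 93.7]
eef_rot: [[-1.0, 0.008, -0.001], [0.008, 1.0, -0.0], [0.001, -0.0, -1.0]]
force: [-0.4, -0.8, 0.3]
width: 0.525
grasp_force: 25.9
```

```bash
python3 st.py
```

```text
14.75 p [ 495.9 -148.7   93.7] yaw 1.562 F [-0.4 -0.8  0.3] M [-0.36   0.208 -0.015] tau [ 1.050e+00 -4.229e+01  2.347e+01 -6.000e-02  6.400e-01 -1.000e-02] w 0.525 25.9
```

Request:
jog_arm --pt "0 0 -0.03 0 0 0 30" --pt "0 0 -0.04 0 0 0 30" --pt "0 0 -0.04 0 0 0 30"

```text
t: 15.12
tcp_pos: [496.0, -148.7, 105.0]
eef_rot: [[-1.0, 0.008, -0.0], [0.008, 1.0, -0.0], [0.0, -0.0, -1.0]]
force: [-0.6, -2.1, -3.1]
width: 0.527
grasp_force: 25.9
```

Request:
jog_arm --pt "0 0 -0.1 0 0 0 30" --pt "0 0 -0.1 0 0 0 30" --pt "0 0 -0.1 0 0 0 30" --pt "0 0 -0.1 0 0 0 30" --pt "0 0 -0.1 0 0 0 30"

```text
t: 15.75
tcp_pos: [496.3, -148.4, 155.6]
eef_rot: [[-1.0, 0.008, 0.0], [0.008, 1.0, 0.0], [-0.0, 0.0, -1.0]]
force: [0.2, 0.6, -0.4]
width: 0.526
grasp_force: 26.2
```

Request:
jog_arm --pt "0 0 -0.1 0 0 0 30" --pt "0 0 -0.05 0 0 0 30" --pt "0 0 0 0 0 0 30" --pt "0 0 0 0 0 0 30"

```text
t: 16.25
tcp_pos: [496.0, -148.5, 169.4]
eef_rot: [[-1.0, 0.008, -0.001], [0.008, 1.0, 0.0], [0.001, 0.0, -1.0]]
force: [-0.5, 0.9, -2.3]
width: 0.526
grasp_force: 26.2
```

```bash
python3 st.py; python3 -c "
from h import *
import cv2
s=cam('scene')['image'][175:310,100:360,::-1];t=cam('top')['image'][120:270,140:400,::-1]
cv2.imwrite('pics/f.png',cv2.resize(np.vstack([s,t]),None,fx=2.1,fy=2.1,interpolation=cv2.INTER_CUBIC))"
```

```text
16.25 p [ 496.  -148.5  169.4] yaw 1.562 F [-0.5  0.9 -2.3] M [-0.027  0.026  0.031] tau [  0.   -41.7   25.93  -0.     0.    -0.  ] w 0.526 26.2
```

View pics/f.png

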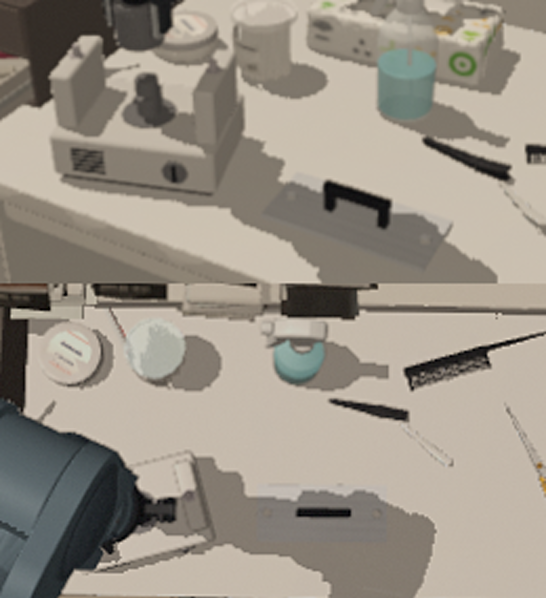

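The picture shows the neck bare at crop (150,95), with the cap held above it at (140,25). The cover lies flat with its handle up on clear worktop, and the other objects haven't moved. The cap is about 79 mm up and still, so I'll hand in.

```bash
python3 -c "
from cell import manip
print(manip.hand_in())"
```

```text
the job is handed in; nothing more can be done
None
```

The cover lies flat, handle up, on the clear worktop. The filler cap came free turning counter-clockwise and is held upright about 79 mm above its neck; the job is handed in at about 16 s, with no verdict returned.

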